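Turn over the black-and-white stage plate

TASK

The reversible contrast plate sits on the stage with its black face up. Take it off, turn it over so that the white face is up, and seat it back on the same two pins, fully home and flat on the stage, big hole on the big pin; do not drop it on or force it against the stage. The blue slotted stand may be used to stand the plate on end while you change grip; leave the loupe, the jar and the slide box where they are.

Things in the scene. Friction and masses are not known exactly. Their poses are not given: they have to be found in the camera images.
- plate: Reversible plate 90 (x) by 60 (y) by 8 mm (z), about 120 g. Origin at its middle (mid thickness). +z face black, -z face white; +z is up at the start. Two through holes, at y=+16 mm (14 mm diameter) and y=-16 mm (10 mm). Its two 90 mm long side edges (y=+30, -30 mm) overhang the stage's pedestal and can be gripped across the 60 mm width.
- black_face (a point): centre of the plate's black face
- white_face (a point): centre of the plate's white face
- big_hole (a point): centre of the plate's 14 mm hole, at mid thickness, plate axes
- small_hole (a point): centre of the plate's 10 mm hole, at mid thickness, plate axes
- stage: Fixed stage, origin at the centre of its underside, z up. Grey base 130 x 130 mm, 22 mm high, with an aluminium pedestal 64 (x) by 46 (y) mm; its flat top, 60 mm above the bench, carries the plate on two brass pins. The seated plate's middle is 64 mm above the bench over the stage's origin, its y axis along the stage's +y, whichever face is up.
- big_pin (a point): foot of the 12 mm brass pin, on the pedestal's top 60 mm up, at y=+16 mm of the stage; stage axes. Both pins are upright, 13 mm tall, the upper 6 mm tapering to a tip 6 mm slimmer; the holes have 1 mm play all round
- small_pin (a point): foot of the 8 mm brass pin, on the pedestal's top 60 mm up, at y=-16 mm of the stage; stage axes
- stand: Fixed blue stand, origin at the centre of its underside, z up. Base 110 (x) by 90 (y) by 12 mm. Two walls 44 mm long (y) leave a slot along its y axis, 10 mm wide in x: floor 12 mm, straight walls up to 30 mm, flared above that to about 18 mm wide at 44 mm above the bench. Room for the plate upright.
- slot (a point): middle of the slot's floor, 12 mm above the bench, stand axes. The plate stands here on either 60 mm end, 90 mm length upright, leaning a few degrees at most, its middle 57 mm above the bench, its side edges overhanging the walls by 8 mm each
- loupe: bystander: steel magnifier, 42 mm diameter, 36 mm high, origin at the centre of its underside
- jar: bystander: small amber jar with white cap, 40 mm diameter, 45 mm high, origin at the centre of its underside
- slide_box: bystander: closed orange box with grey lid, 87 x 52 x 30 mm, origin at the centre of its underside
There are look-alikes about, which are no part of the job. What is meant by the stage is not brown, green or orange, and is the larger of those in its own colour.

How it is judged:
At the end, for the whole second after the job is handed in: The plate lies at rest on the stage with the white face up, big hole over the big pin and small hole over the small pin (each within 3 mm), both holes within 1.5 mm of seated height, flat within 0.04 rad (horizontal distance between big_hole and big_pin below 0.003 m and horizontal distance between small_hole and small_pin below 0.003 m and height (world z) of white_face between 0.066 and 0.0695 m and height (world z) of each of big_hole, small_hole below 0.0655 m and angle between the z axis of plate and the z axis of stage, either way round below 0.04 rad and linear speed of plate below 0.02 m/s); the robot touches nothing.
It fails at once if the plate is dropped on or forced against the stage (over 60 N) (contact force between plate and stage above 60 N).
It fails at once if the loupe is moved more than 3 cm (distance of loupe from where it was at the start of the episode above 0.03 m).
It fails at once if the jar is moved more than 3 cm (distance of jar from where it was at the start of the episode above 0.03 m).
It fails at once if the slide box is moved more than 3 cm (distance of slide_box from where it was at the start of the episode above 0.03 m).
It also fails if it takes over 67 s, if anything falls off the work surface, if the arm or the gripper's body presses on something with over 40 N, if the wrist force passes 120 N, or if a joint passes its speed limit or range.

ROBOT

A 7-joint arm with a two-finger parallel gripper is mounted at the origin on the work surface. World frame = base frame: x ahead of the robot, y to its left, z up, the work surface at z = 0. Lengths are in m, angles in rad, forces in N, time in s.
With the tool pointing down it reaches from about 0.4 to 0.875 m from the base axis. Payload 6.5 kg.
Tool frame: the origin (TCP) lies at the very end of the fingers, on their centre line; the grasp point (between the pads) lies 19 mm behind it; z points along the fingers, y is the direction in which the jaws open and shut (so a half turn about z gives the same grasp; the last joint's range is limited). The gripper opens to 88 mm and grips with 3 to 60 N. Pads are 18 mm wide; open, the fingers measure 123 mm over their backs; the gripper's body (75 mm by 187 mm) begins 45 mm behind the grasp point.
Start: joints at [1.246, 0.536, -0.004, 1.538, 0.003, 1.067, -0.071], TCP at [0.166, -0.628, 0.239] pointing down, gripper open.
Joint ranges: [-2.7, 2.7], [-0.37, 2.16], [-1.27, 1.26], [0.24, 2.4], [-1.31, 4.45], [0.19, 1.91], [-2.76, 2.76]. Speed limits (rad/s): [2.39, 2.39, 3.14, 3.14, 3.14, 3.14, 3.14].

INTERFACE

Orientations are given as a unit quaternion [w, x, y, z].
In Python, from plant import observe, snapshot, camera_model, finish_job, trace, spot_point gives the robot as it stands.
- The arm moves only by the shell command python3 -m jog 'ROWS' [FORCE]. ROWS is JSON, a list of rows, each a list of 7 numbers: the shift along the tool's x, y, z in units of 30 mm (1.0 is 30 mm), then the turn, a rotation vector about the tool's x, y, z in units of 180 degrees (1.0 is 180 degrees), then the opening, from 0 (shut) to 1 (fully open). In form: [[dx, dy, dz, wx, wy, wz, grip], ...]. A call has 1 to 8 rows; each row shifts and turns the commanded pose from where the row before left it, along the tool's axes as they then stand; what a row does not reach is not made up. A row lasts 1/12 s, in which the tool goes at most 41.7 mm and 7.16 degrees, less where a joint would pass 70% of its speed; a pose out of reach is approached as far as the arm can. A call with a number of a shift or a turn outside -1 to 1 is refused whole. A call with a gripper value outside its range is refused whole. The fingers move at their own pace and stop on an object; FORCE is the grip in N (left out, the last holds). Time passes only in rows, so rows that do not move let the fingers close. It gives the time, the measured TCP pose, the force and the opening at its end, in the units of the state.
- observe(): the state, without advancing time (a new reading comes with each control period).
- snapshot(name): name is "side" or "top"; returns (picture, depth): 420x560x3 uint8, blue, green, red; 420x560 float32, m along the optical axis (not along the pixel's ray), 0 where there is no reading.
- camera_model(name): a dict with "fx", "fy", "cx", "cy" (pixels), "D" ([k1, k2, p1, p2, k3] as OpenCV has them; the pictures are not rectified), "eye" and "orientation" of the camera in the world. Camera axes: x right, y down, z forward; pixel columns grow to the right and rows downward; lengths in m; the calibration is good to about 2 mm. A picture is of the moment at which its call begins. camera_model takes no time and is no camera call.
- finish_job(): hands the job in, once; it reports no verdict.
Trained networks look in the newest picture that a camera, given by its name, has taken for a name from the list of things; names that differ only in an ending like _2 or _b are one class to them, and where a whole thing is asked for, a point or a joint stands for the part that bears it (a point fixed in the world has none). Each returns a list of dicts, best first, with "score" (0 to 1); they miss things now and then, are a little off and sometimes report something else, mostly with a low value. They report only what shows in the picture. A call takes as long as a camera call. They do not tell look-alikes from the thing itself.
- trace(camera, query): "pixels" (420x560 bool, what is visible of it).
- spot_point(camera, query): "at" ([x, y, z] in m, in the coordinates of the camera as it stood for that picture, good to about 4 mm: a listed point, or the origin of a listed thing).
The state is a dict: "clock": time; "joints": joint angles; "dq": joint speeds; "effort": joint torques, N m; "position": TCP position; "eef_rot": TCP orientation; "contact_force": force on the tool from outside, world axes, zero at the start; "ft_torque": the same for the moment, N m; "width": finger opening in m.
Only numpy, scipy, OpenCV 4.12 (cv2) and the standard library are available. Lean on these libraries where they do the work, as an engineer would, in place of code of your own. Each camera call takes 0.05 s, during which the arm holds its last target. There are 200 camera calls.

## Working session

There is one attempt and no reset: what is moved stays moved. The work goes in short steps, Python scripts to look and compute and a shell command to move; the robot and the scene stay as the last step left them, time stands still between calls to the robot, and variables do not carry over. Pictures are saved under pics/ and viewed, about 8 in all and at most 12, crops included, and the job is handed in when it is done.

```bash
ls; mkdir -p pics
cat > h.py <<'E'
import numpy as np, cv2
from scipy.spatial.transform import Rotation as R
from plant import observe, snapshot, camera_model, finish_job, trace, spot_point
def cam(n):
    m=camera_model(n); q=m["orientation"]
    Rm=R.from_quat([q[1],q[2],q[3],q[0]]).as_matrix() if np.size(q)==4 else np.array(q)
    K=np.array([[m["fx"],0,m["cx"]],[0,m["fy"],m["cy"]],[0,0,1]])
    return K,np.array(m["D"]),np.array(m["eye"]),Rm
def w(n,p):
    K,D,e,Rm=cam(n); return e+Rm@np.array(p)
def px(n,P):
    K,D,e,Rm=cam(n); pc=(np.atleast_2d(P)-e)@Rm
    return cv2.projectPoints(pc,np.zeros(3),np.zeros(3),K,D)[0].reshape(-1,2)
def cloud(n,depth,mask=None):
    K,D,e,Rm=cam(n); v,u=np.nonzero((depth>0)&(mask if mask is not None else True))
    uv=cv2.undistortPoints(np.c_[u,v].astype(float)[:,None],K,D)[:,0]; z=depth[v,u]
    return e+(np.c_[uv*z[:,None],z])@Rm.T
def tool():
    o=observe(); q=o["eef_rot"]; return np.array(o["position"]),R.from_quat([q[1],q[2],q[3],q[0]]),o
E
python3 - <<'E'
from h import *
for n in("side","top"):
    im,d=snapshot(n); cv2.imwrite(f"pics/{n}0.png",im); np.save(f"{n}0.npy",d)
    print(n,camera_model(n))
    for k in("plate","black_face","big_hole","small_hole","stage","big_pin","small_pin","stand","slot","loupe","jar","slide_box"):
        try: print(k,[(round(r["score"],2),w(n,r["at"]).round(3).tolist(),px(n,w(n,r["at"]))[0].round().tolist()) for r in spot_point(n,k)])
        except Exception as ex: print(k,ex)
print(observe())
E
```

```text
pics
side {'fx': 397.19082276058975, 'fy': 397.19082276058975, 'cx': 280.4260127528441, 'cy': 215.1555581601145, 'D': array([-0.00727296,  0.        ,  0.        ,  0.        ,  0.        ]), 'eye': array([ 0.2838148 , -0.6055299 ,  0.72956061]), 'orientation': array([-0.42518355,  0.89161711, -0.14066618,  0.06671516])}
plate [(0.66, [0.537, 0.234, 0.064], [274.0, 203.0])]
black_face []
big_hole [(0.78, [0.52, 0.225, 0.064], [269.0, 206.0])]
small_hole [(0.9, [0.548, 0.234, 0.064], [278.0, 202.0])]
stage [(0.91, [0.718, 0.18, -0.003], [340.0, 220.0]), (0.9, [0.473, 0.414, 0.001], [238.0, 189.0]), (0.77, [0.608, 0.583, 0.003], [265.0, 156.0]), (0.65, [0.321, 0.164, -0.002], [204.0, 253.0]), (0.59, [0.533, 0.223, 0.001], [274.0, 223.0])]
big_pin [(0.81, [0.31, 0.166, 0.061], [196.0, 236.0]), (0.79, [0.589, 0.584, 0.062], [259.0, 142.0]), (0.75, [0.467, 0.41, 0.044], [236.0, 179.0]), (0.56, [0.521, 0.225, 0.065], [270.0, 205.0]), (0.56, [0.707, 0.183, 0.043], [337.0, 208.0])]
small_pin [(0.83, [0.332, 0.171, 0.06], [205.0, 233.0]), (0.61, [0.549, 0.233, 0.061], [279.0, 203.0]), (0.57, 
[... 2294 characters left out ...]
ints': array([ 1.24578599,  0.5363947 , -0.00442394,  1.5379019 ,  0.00260981,
        1.06729002, -0.07118889]), 'dq': array([ 9.47245511e-04, -1.17263962e-03,  9.11545341e-04,  5.29055518e-05,
       -5.90308670e-05,  1.90326531e-03, -1.25828009e-03]), 'effort': array([ 2.74072572e-04, -5.70887125e+01,  9.90502127e-01, -2.51915234e+01,
       -5.61869144e-02,  1.07654135e-02, -1.66190112e-06]), 'position': array([ 0.16636573, -0.62834366,  0.23871836]), 'eef_rot': array([ 8.25814821e-06,  9.91634121e-01,  1.29080478e-01, -1.11439040e-05]), 'contact_force': array([-0.62229862,  0.13657344,  0.17811666]), 'ft_torque': array([0.01599407, 0.0344986 , 0.03093293]), 'width': 0.08820119433742615}
```

View both.

Run:
```python
import cv2
a=cv2.imread("pics/side0.png")[120:360,150:430]; b=cv2.imread("pics/top0.png")[120:310,120:430]
cv2.imwrite("pics/s_crop.png",cv2.resize(a,None,fx=2.5,fy=2.5)); cv2.imwrite("pics/t_crop.png",cv2.resize(b,None,fx=2.5,fy=2.5))
```

```text
(no output)
```

View pics/s_crop.png

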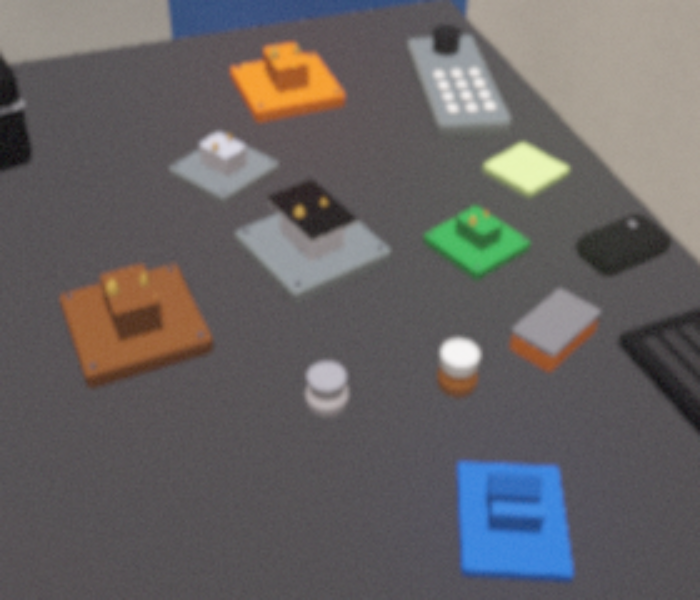

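View pics/t_crop.png

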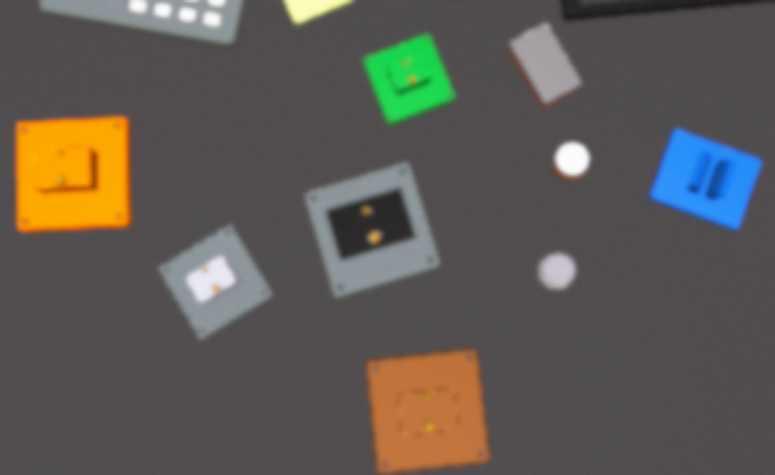

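The stage could be any of these, by side-image pixel: brown (204,253), orange (265,156), green (340,220), small grey (238,189), or large grey carrying the black plate (274,215). The description rules out the coloured ones and says the larger of its colour. The crop confirms that is the large grey one, with the plate on it. The stand is at (355,329). Next I'll fit orientations.

```bash
cat > fit.py <<'E'
from h import *
def rect(P,lo,hi,c,r):
    s=(P[:,2]>lo)&(P[:,2]<hi)&(np.hypot(P[:,0]-c[0],P[:,1]-c[1])<r); Q=P[s][:,:2]
    (x,y),(a,b),t=cv2.minAreaRect((Q*1000).astype(np.float32)); return len(Q),Q.mean(0).round(4),(round(x,1),round(y,1)),(round(a,1),round(b,1)),round(t,2)
E
python3 - <<'E'
from fit import *
for n in("top","side"):
    d=np.load(n+"0.npy"); P=cloud(n,d)
    print(n,"bench z",np.median(P[(np.hypot(P[:,0]-.5,P[:,1]-.1)<.05)][:,2]).round(4))
    print("plate",rect(P,.06,.075,(.537,.232),.075)); print("base",rect(P,.014,.03,(.537,.232),.11))
    print("stand base",rect(P,.007,.018,(.592,-.167),.09)); print("stand walls",rect(P,.03,.06,(.592,-.167),.07))
    for k,c,r in(("plate",(.537,.232),.08),("stage",(.537,.232),.12),("stand",(.592,-.167),.1)):
        for t in trace(n,k):
            Q=cloud(n,d,t["pixels"])
            if np.hypot(*(Q.mean(0)[:2]-c))<.04:
                zz=np.median(Q[:,2]); print(k,round(t["score"],2),zz.round(4),rect(Q,zz-.006,zz+.006,c,r))
    # hole/pin line by repeated networks
    for a,b in(("big_hole","small_hole"),):
        g=[[w(n,r["at"]) for r in spot_point(n,q) if np.hypot(*(w(n,r["at"])[:2]-np.array([.537,.232])))<.05][:1] for q in(a,b)]
        if g[0] and g[1]: v=g[0][0]-g[1][0]; print("az y axis",np.degrees(np.arctan2(v[1],v[0])),(g[0][0]+g[1][0])/2)
E
```

```text
top bench z -0.0008
plate (656, array([0.5349, 0.2296]), (535.5, 229.8), (61.2, 89.8), 16.07)
base (1248, array([0.5309, 0.2286]), (535.3, 229.7), (130.8, 129.9), 16.12)
stand base (815, array([ 0.5887, -0.165 ]), (589.8, -170.1), (137.8, 121.4), 89.26)
stand walls (176, array([ 0.5892, -0.1677]), (590.0, -168.0), (43.2, 45.8), 68.59)
plate 0.91 0.0669 (591, array([0.5352, 0.2292]), (534.7, 229.7), (60.3, 87.9), 16.87)
stage 0.76 0.0211 (1157, array([0.5297, 0.2291]), (535.0, 229.5), (129.9, 129.5), 15.99)
stand 0.79 0.0112 (874, array([ 0.5886, -0.1653]), (589.7, -167.5), (110.4, 91.5), 67.99)
az y axis -158.01580558691333 [0.53538471 0.2322332  0.06284068]
side bench z -0.0
plate (507, array([0.5341, 0.2233]), (535.3, 228.7), (63.0, 95.5), 15.58)
base (954, array([0.5246, 0.2038]), (534.7, 226.5), (130.2, 132.9), 15.99)
stand base (1400, array([ 0.585 , -0.1796]), (590.8, -170.2), (113.4, 90.5), 68.44)
stand walls (358, array([ 0.5903, -0.1702]), (591.0, -169.6), (44.1, 44.4), 68.13)
plate 0.98 0.0676 (494, array([0.5341, 0.2241]), (535.1, 228.4), (62.4, 95.7), 16.58)
stage 0.98 0.0215 (908, array([0.5241, 0.2046]), (534.6, 226.4), (130.2, 132.4), 15.07)
stand 0.95 0.0128 (1374, array([ 0.5843, -0.1804]), (590.8, -170.3), (113.3, 90.3), 68.16)
az y axis -162.21622283808887 [0.53440233 0.22962867 0.06372173]
```

```bash
python3 -m jog '[[1,-0.05,0,0,0,-0.0147,1],[1,-0.05,0,0,0,-0.0147,1],[1,-0.05,0,0,0,-0.0147,1],[1,-0.05,0,0,0,-0.0147,1],[1,-0.05,0,0,0,-0.0147,1],[1,-0.05,0,0,0,-0.0147,1],[1,-0.05,0,0,0,-0.0147,1],[1,-0.05,0,0,0,-0.0147,1]]'; python3 -c "from h import *; print(observe()['joints'])"
```

```text
clock: 2.47
position: [0.3806, -0.5193, 0.2388]
eef_rot: [0.0, 0.951, 0.31, 0.0]
contact_force: [0.0, -0.5, -0.7]
width: 0.088
[ 0.9600703   0.53022967 -0.13218412  1.54968635  0.07627783  1.06636417
 -0.13133638]
```

```bash
python3 -m jog '[[1,-0.09,0,0,0,-0.0147,1],[1,-0.09,0,0,0,-0.0147,1],[1,-0.09,0,0,0,-0.0147,1],[1,-0.09,0,0,0,-0.0147,1],[1,-0.09,0,0,0,-0.0147,1],[1,-0.09,0,0,0,-0.0147,1],[1,-0.09,0,0,0,-0.0147,1],[1,-0.09,0,0,0,-0.0147,1]]' >/dev/null; python3 -m jog '[[1,-0.09,0,0,0,-0.0147,1],[1,-0.09,0,0,0,-0.0147,1],[1,-0.09,0,0,0,-0.0147,1],[1,-0.09,0,0,0,-0.0147,1],[1,-0.09,0,0,0,-0.0147,1],[1,-0.09,0,0,0,-0.0147,1],[1,-0.09,0,0,0,-0.0147,1],[1,-0.09,0,0,0,-0.0147,1]]' >/dev/null; python3 -m jog '[[1,-0.09,0,0,0,-0.0147,1],[1,-0.09,0,0,0,-0.0147,1],[1,-0.09,0,0,0,-0.0147,1],[1,-0.09,0,0,0,-0.0147,1],[1,-0.09,0,0,0,-0.0147,1],[1,-0.09,0,0,0,-0.0147,1],[1,-0.09,0,0,0,-0.0147,1],[0,0,0,0,0,0,1]]'
cat > go.py <<'E'
# usage: go.py x y z az tilt : grasp-point target (world), azimuth of tool y [deg], tilt about tool y [deg]
# prints the shift (tool axes, 30 mm units) of the grasp point & turn (180 deg units) and how the TCP moves if turned about the grasp point in n rows
import sys; from h import *
G=np.array([0,0,-.019])
def pose(az,tilt):
    a=np.radians(az); y=np.array([np.cos(a),np.sin(a),0]); z=np.array([0,0,-1.]); x=np.cross(y,z)
    return R.from_matrix(np.c_[x,y,z])*R.from_rotvec([0,np.radians(tilt),0])
if __name__=="__main__":
    v=list(map(float,sys.argv[1:6])); p,r,o=tool(); T=pose(v[3],v[4]); g=p+r.apply(G)
    rv=(r.inv()*T).as_rotvec()
    print("pos",p.round(4),"grasp",g.round(4),"joints",o["joints"].round(2),"w",round(o["width"],4),"F",o["contact_force"].round(1))
    Y=r.apply([0,1,0]); Z=r.apply([0,0,1]); X=r.apply([1,0,0]); print("y az",np.degrees(np.arctan2(Y[1],Y[0])).round(2),"y z-comp",Y[2].round(4),"tilt",np.degrees(np.arctan2(X[2],-Z[2])).round(2))
    print("turn units",(rv/np.pi).round(4),"grasp shift now, tool axes, units",(r.inv().apply(v[:3]-g)/.03).round(3))
    tcp=np.array(v[:3])-T.apply(G)
    print("TCP shift in tool axes before turn",(r.inv().apply(tcp-p)/.03).round(3),"after turn",(T.inv().apply(tcp-p)/.03).round(3),"TCP target",tcp.round(4))
E
python3 go.py .5353 .2293 .064 16.1 0
```

```text
clock: 4.47
position: [0.6009, 0.1102, 0.2392]
eef_rot: [-0.002, 0.659, 0.752, 0.002]
contact_force: [0.2, 0.3, 0.4]
width: 0.0883
pos [0.6009 0.1102 0.2392] grasp [0.6009 0.1101 0.2582] joints [ 0.11  0.52 -0.51  1.62  0.28  1.07 -0.34] w 0.0883 F [0.2 0.3 0.4]
y az 7.51 y z-comp 0.0003 tilt 0.28
turn units [ 0.0002 -0.0015 -0.0477] grasp shift now, tool axes, units [ 4.195 -1.65   6.494]
TCP shift in tool axes before turn [ 4.191 -1.65   6.494] after turn [ 4.422 -0.998  6.474] TCP target [0.5353 0.2293 0.045 ]
```

```bash
python3 -m jog '[[0.84,-0.33,0.84,0,0,0,1],[0.84,-0.33,0.84,0,0,0,1],[0.84,-0.33,0.84,0,0,0,1],[0.84,-0.33,0.84,0,0,0,1],[0.84,-0.33,0.84,0,0,0,1],[0,0,0,0,0,-0.024,1],[0,0,0,0,0,-0.0237,1],[0,0,0,0,0,0,1]]'; python3 -m jog '[[-0.071,0,0,0,-0.0357,0,1],[-0.071,0,0,0,-0.0357,0,1],[-0.071,0,0,0,-0.0357,0,1],[-0.071,0,0,0,-0.0357,0,1],[-0.071,0,0,0,-0.0357,0,1],[-0.071,0,0,0,-0.0357,0,1],[-0.071,0,0,0,-0.0357,0,1],[0,0,0,0,0,0,1]]' ; python3 go.py .5353 .2293 .064 16.1 -45
```

```text
clock: 5.13
position: [0.5381, 0.2212, 0.1122]
eef_rot: [-0.0, 0.604, 0.797, -0.0]
contact_force: [0.7, -0.7, 0.5]
width: 0.088
clock: 5.8
position: [0.5396, 0.2115, 0.115]
eef_rot: [0.305, 0.557, 0.736, -0.233]
contact_force: [-1.4, 1.2, 0.0]
width: 0.0881
pos [0.5396 0.2115 0.115 ] grasp [0.536  0.2245 0.1284] joints [-0.68  0.82 -0.19  1.65  0.81  1.32 -1.04] w 0.0881 F [-1.4  1.2  0. ]
y az 15.71 y z-comp -0.0026 tilt -45.1
turn units [-0.0021  0.0006 -0.0009] grasp shift now, tool axes, units [1.633 0.026 1.401]
TCP shift in tool axes before turn [1.634 0.03  1.401] after turn [1.632 0.026 1.404] TCP target [0.539  0.2164 0.0506]
```

```bash
python3 -m jog '[[0.4,0.007,0.35,-0.002,0,0,1],[0.4,0.007,0.35,0,0,0,1],[0.4,0.007,0.35,0,0,0,1],[0.2,0.003,0.17,0,0,0,1],[0.2,0.003,0.17,0,0,0,1],[0,0,0,0,0,0,1],[0,0,0,0,0,0,1]]' ; python3 go.py .5353 .2293 .064 16.1 -45
python3 - <<'E'
from h import *
a,_=snapshot("side"); b,_=snapshot("top")
A=cv2.resize(a[150:270,200:350],None,fx=3,fy=3); B=cv2.resize(b[150:270,200:320],None,fx=3,fy=3)
cv2.imwrite("pics/g1.png",np.hstack([A,B]))
E
```

```text
clock: 6.38
position: [0.5423, 0.2117, 0.0543]
eef_rot: [0.306, 0.559, 0.736, -0.229]
contact_force: [-0.3, 1.1, -0.0]
width: 0.088
pos [0.5423 0.2117 0.0543] grasp [0.5386 0.2246 0.0678] joints [-0.69  0.92 -0.17  1.64  0.84  1.25 -1.11] w 0.088 F [-0.3  1.1 -0. ]
y az 15.61 y z-comp 0.005 tilt -44.94
turn units [-0.0008 -0.0003 -0.003 ] grasp shift now, tool axes, units [ 0.216 -0.065 -0.038]
TCP shift in tool axes before turn [ 0.215 -0.064 -0.038] after turn [ 0.216 -0.062 -0.039] TCP target [0.539  0.2164 0.0506]
```

View pics/g1.png

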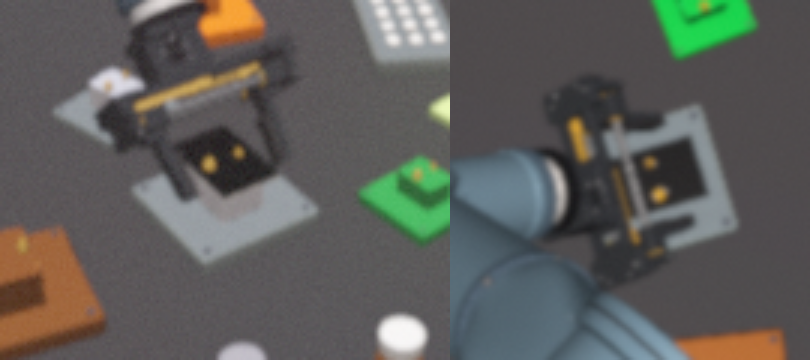

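The picture shows the fingers either side of the black plate on the large grey stage: side crop about (180,170) and (275,135), top crop about (655,118) and (665,230). After a small correction I'll close gently.

```bash
python3 -m jog '[[0.11,-0.033,-0.02,0,0,-0.003,1],[0.11,-0.033,-0.02,0,0,0,1],[0,0,0,0,0,0,1],[0,0,0,0,0,0,1]]' >/dev/null; python3 go.py .5353 .2293 .064 16.1 -45;  python3 -m jog '[[0,0,0,0,0,0,0.8],[0,0,0,0,0,0,0.7],[0,0,0,0,0,0,0.6],[0,0,0,0,0,0,0.6],[0,0,0,0,0,0,0.6],[0,0,0,0,0,0,0.6],[0,0,0,0,0,0,0.6],[0,0,0,0,0,0,0.6]]' 8; python3 go.py .5353 .2293 .064 16.1 -45
```

```text
pos [0.5382 0.2176 0.0502] grasp [0.5345 0.2306 0.0637] joints [-0.7   0.93 -0.18  1.63  0.84  1.25 -1.1 ] w 0.0883 F [0.3 0.4 0.2]
y az 16.12 y z-comp -0.0023 tilt -44.96
turn units [-0.0005 -0.0002  0.0006] grasp shift now, tool axes, units [-0.042  0.013  0.025]
TCP shift in tool axes before turn [-0.042  0.014  0.025] after turn [-0.042  0.014  0.025] TCP target [0.539  0.2164 0.0506]
clock: 7.48
position: [0.5385, 0.2171, 0.0503]
eef_rot: [0.305, 0.555, 0.739, -0.231]
contact_force: [0.2, -0.2, 0.8]
width: 0.0596
pos [0.5385 0.2171 0.0503] grasp [0.5348 0.23   0.0637] joints [-0.7   0.93 -0.18  1.63  0.84  1.25 -1.1 ] w 0.0596 F [ 0.2 -0.2  0.8]
y az 16.08 y z-comp -0.0022 tilt -44.99
turn units [-0.0006 -0.0001  0.0004] grasp shift now, tool axes, units [-0.026  0.009  0.012]
TCP shift in tool axes before turn [-0.026  0.01   0.012] after turn [-0.026  0.01   0.012] TCP target [0.539  0.2164 0.0506]
```

```bash
python3 -m jog '[[0,0,0,0,0,0,0.5],[0,0,0,0,0,0,0.5],[-0.1,0,-0.1,0,0,0,0.5],[-0.15,0,-0.15,0,0,0,0.5],[-0.2,0,-0.2,0,0,0,0.5],[-0.3,0,-0.3,0,0,0,0.5],[-0.5,0,-0.5,0,0,0,0.5],[-0.5,0,-0.5,0,0,0,0.5]]' 25;python3 -m jog '[[-0.6,0,-0.6,0,0,0,0.5],[-0.6,0,-0.6,0,0,0,0.5],[-0.6,0,-0.6,0,0,0,0.5],[0,0,0,0,0,0,0.5]]'; python3 go.py .590 -.169 .18 -21.8 45
```

```text
clock: 8.15
position: [0.5385, 0.2171, 0.1261]
eef_rot: [0.305, 0.555, 0.739, -0.231]
contact_force: [-0.3, -0.2, -0.4]
width: 0.0595
clock: 8.48
position: [0.5407, 0.2186, 0.2069]
eef_rot: [0.306, 0.557, 0.738, -0.227]
contact_force: [0.3, 0.3, -0.8]
width: 0.0595
pos [0.5407 0.2186 0.2069] grasp [0.5369 0.2314 0.2204] joints [-0.68  0.69 -0.2   1.62  0.77  1.43 -0.94] w 0.0595 F [ 0.3  0.3 -0.8]
y az 16.05 y z-comp 0.0058 tilt -44.82
turn units [0.0016 0.4785 0.2326] grasp shift now, tool axes, units [-8.505 -1.999 10.333]
TCP shift in tool axes before turn [-7.938 -1.727  9.769] after turn [-8.684  6.323 -6.784] TCP target [ 0.595  -0.1565  0.1666]
```

```bash
python3 -m jog '[[0.076,0,0,0,0.0385,0,0.5],[0.076,0,0,0,0.0385,0,0.5],[0.076,0,0,0,0.0385,0,0.5],[0.076,0,0,0,0.0385,0,0.5],[0.076,0,0,0,0.0385,0,0.5],[0.076,0,0,0,0.0385,0,0.5],[0.076,0,0,0,0.0385,0,0.5],[0,0,0,0,0,0,0.5]]';python3 -m jog '[[0.076,0,0,0,0.0385,0,0.5],[0.076,0,0,0,0.0385,0,0.5],[0.076,0,0,0,0.0385,0,0.5],[0.076,0,0,0,0.0385,0,0.5],[0.076,0,0,0,0.0385,0,0.5],[0.076,0,0,0,0.0385,0,0.5],[0,0,0,0,0,0,0.5],[0,0,0,0,0,0,0.5]]'; python3 go.py .590 -.169 .18 -21.8 45
```

```text
clock: 9.15
position: [0.538, 0.2227, 0.1947]
eef_rot: [-0.025, 0.606, 0.795, 0.018]
contact_force: [1.6, -1.0, -1.7]
width: 0.0592
clock: 9.82
position: [0.5308, 0.2419, 0.1975]
eef_rot: [-0.307, 0.557, 0.737, 0.228]
contact_force: [-0.7, -0.0, -2.0]
width: 0.0591
pos [0.5308 0.2419 0.1975] grasp [0.5346 0.229  0.211 ] joints [ 0.47  0.79 -0.84  1.74 -0.29  0.9   0.26] w 0.0591 F [-0.7 -0.  -2. ]
y az 16.04 y z-comp -0.0067 tilt 44.98
turn units [-0.1501  0.0008  0.1472] grasp shift now, tool axes, units [-10.12   -1.884  -8.633]
TCP shift in tool axes before turn [-10.185  -1.606  -8.701] after turn [-8.888  6.918 -7.427] TCP target [ 0.595  -0.1565  0.1666]
```

```bash
python3 -m jog '[[-0.6,0.17,-0.51,-0.0094,0,0.0092,0.5],[-0.6,0.17,-0.51,-0.0094,0,0.0092,0.5],[-0.6,0.17,-0.51,-0.0094,0,0.0092,0.5],[-0.6,0.17,-0.51,-0.0094,0,0.0092,0.5],[-0.6,0.17,-0.51,-0.0094,0,0.0092,0.5],[-0.6,0.17,-0.51,-0.0094,0,0.0092,0.5],[-0.6,0.17,-0.51,-0.0094,0,0.0092,0.5],[-0.6,0.17,-0.51,-0.0094,0,0.0092,0.5]]';python3 -m jog '[[-0.6,0.17,-0.51,-0.0094,0,0.0092,0.5],[-0.6,0.17,-0.51,-0.0094,0,0.0092,0.5],[-0.6,0.17,-0.51,-0.0094,0,0.0092,0.5],[-0.6,0.17,-0.51,-0.0094,0,0.0092,0.5],[-0.6,0.17,-0.51,-0.0094,0,0.0092,0.5],[-0.6,0.17,-0.51,-0.0094,0,0.0092,0.5],[-0.6,0.17,-0.51,-0.0094,0,0.0092,0.5],[-0.6,0.17,-0.51,-0.0094,0,0.0092,0.5]]'; python3 -m jog '[[0,0,0,0,0,0,0.5],[0,0,0,0,0,0,0.5]]' >/dev/null;  python3 go.py .590 -.169 .12 -21.8 45
```

```text
clock: 10.48
position: [0.5972, 0.0646, 0.1854]
eef_rot: [-0.262, 0.668, 0.639, 0.276]
contact_force: [0.1, -0.6, 0.1]
width: 0.0595
clock: 11.15
position: [0.6016, -0.1273, 0.1701]
eef_rot: [-0.212, 0.764, 0.521, 0.317]
contact_force: [0.3, 0.5, -2.0]
width: 0.0593
pos [ 0.6012 -0.1283  0.1695] grasp [ 0.5962 -0.1407  0.183 ] joints [ 0.99  0.81 -0.69  1.7  -0.4   0.87  0.35] w 0.0597 F [-0.1  0.9 -1.2]
y az -21.64 y z-comp 0.0054 tilt 44.86
turn units [0.0006 0.0008 0.0019] grasp shift now, tool axes, units [-2.156  0.144  0.816]
TCP shift in tool axes before turn [-2.154  0.143  0.816] after turn [-2.156  0.157  0.811] TCP target [ 0.595  -0.1565  0.1066]
```

```bash
python3 -m jog '[[-0.54,0.036,0.204,0,0,0.001,0.5],[-0.54,0.036,0.204,0,0,0.001,0.5],[-0.54,0.036,0.204,0,0,0,0.5],[-0.54,0.036,0.204,0,0,0,0.5],[0,0,0,0,0,0,0.5],[0,0,0,0,0,0,0.5],[0,0,0,0,0,0,0.5]]' >/dev/null;  python3 go.py .590 -.169 .12 -21.8 45
python3 - <<'E'
from fit import *
c=np.array([.590,-.169]); a=np.radians(-21.8); y=np.array([np.cos(a),np.sin(a)]); x=np.array([-y[1],y[0]])
ims=[]
for n in("top","side"):
    im,d=snapshot(n); u,v=px(n,[.59,-.169,.1])[0].astype(int); ims.append(cv2.resize(im[v-65:v+65,u-65:u+65],(390,390)))
    P=cloud(n,d); L=np.c_[(P[:,:2]-c)@x,(P[:,:2]-c)@y,P[:,2]]
    for t in trace(n,"plate"):
        Q=cloud(n,d,t["pixels"]); l=np.c_[(Q[:,:2]-c)@x,(Q[:,:2]-c)@y,Q[:,2]]; l=l[(abs(l[:,0])<.06)&(abs(l[:,1])<.05)&(l[:,2]>.06)]
        if len(l)>30: 
            A=np.c_[l[:,1:],np.ones(len(l))]; k,*_=np.linalg.lstsq(A,l[:,0],rcond=None); print(n,"plate n",len(l),"med",np.median(l,0).round(4),"min",np.percentile(l,2,0).round(4),"max",np.percentile(l,98,0).round(4),"slopes x/y,x/z",k.round(3))
    for lo,hi in((.036,.05),):
        m=(abs(L[:,0])<.04)&(abs(L[:,1])<.035)&(L[:,2]>lo)&(L[:,2]<hi); print(n,"walls",m.sum(),L[m].mean(0).round(4),np.percentile(L[m],[2,98],axis=0).round(4).tolist())
cv2.imwrite("pics/st1.png",np.hstack(ims))
E
```

```text
pos [ 0.5953 -0.1548  0.1069] grasp [ 0.5903 -0.1673  0.1203] joints [ 1.    0.92 -0.66  1.67 -0.37  0.84  0.42] w 0.0595 F [ 0.6  0.8 -0.7]
y az -21.84 y z-comp 0.0008 tilt 45.14
turn units [ 0.0004 -0.0008  0.    ] grasp shift now, tool axes, units [-0.046  0.012 -0.033]
TCP shift in tool axes before turn [-0.048  0.011 -0.033] after turn [-0.048  0.011 -0.033] TCP target [ 0.595  -0.1565  0.1066]
top plate n 207 med [5.100e-03 1.000e-04 1.441e-01] min [-0.0023 -0.0311  0.0777] max [0.0063 0.0288 0.168 ] slopes x/y,x/z [-0.011 -0.047  0.01 ]
top walls 63 [ 0.0165 -0.0007  0.0416] [[0.009, -0.0221, 0.0364], [0.0219, 0.0205, 0.0466]]<stdin>:12: RuntimeWarning: Mean of empty slice.
  ret = um.true_divide(
Traceback (most recent call last):
IndexError: index -1 is out of bounds for axis 0 with size 0
```

```bash
python3 -m jog '[[-0.046,0.012,-0.033,0,-0.001,0,0.5],[-0.18,0,0.18,0,0,0,0.5],[-0.18,0,0.18,0,0,0,0.5],[-0.18,0,0.18,0,0,0,0.5],[-0.14,0,0.14,0,0,0,0.5],[0,0,0,0,0,0,0.5],[0,0,0,0,0,0,0.5]]' ; python3 -m jog '[[-0.08,0,0.08,0,0,0,0.5],[-0.08,0,0.08,0,0,0,0.5],[-0.08,0,0.08,0,0,0,0.5],[0,0,0,0,0,0,0.5],[0,0,0,0,0,0,0.5]]'; python3 -m jog '[[-0.08,0,0.08,0,0,0,0.5],[-0.08,0,0.08,0,0,0,0.5],[-0.08,0,0.08,0,0,0,0.5],[0,0,0,0,0,0,0.5],[0,0,0,0,0,0,0.5]]';python3 go.py .590 -.169 .057 -21.8 45
python3 - <<'E'
from h import *
ims=[]
for n in("top","side"):
    im,d=snapshot(n); u,v=px(n,[.59,-.169,.1])[0].astype(int); ims.append(cv2.resize(im[v-65:v+65,u-65:u+65],(390,390)))
cv2.imwrite("pics/st1.png",np.hstack(ims))
E
```

```text
clock: 12.68
position: [0.5935, -0.1587, 0.0751]
eef_rot: [-0.215, 0.766, 0.516, 0.317]
contact_force: [0.1, 0.2, -1.2]
width: 0.0598
clock: 13.1
position: [0.5939, -0.1582, 0.0658]
eef_rot: [-0.214, 0.766, 0.516, 0.317]
contact_force: [0.5, 2.0, -0.9]
width: 0.0595
clock: 13.52
position: [0.5937, -0.1578, 0.0552]
eef_rot: [-0.215, 0.766, 0.516, 0.317]
contact_force: [2.4, 4.1, -0.3]
width: 0.0596
pos [ 0.5937 -0.1578  0.0552] grasp [ 0.5887 -0.1703  0.0686] joints [ 1.    1.   -0.64  1.66 -0.35  0.78  0.46] w 0.0596 F [ 2.4  4.1 -0.3]
y az -21.99 y z-comp -0.0015 tilt 45.02
turn units [ 0.0004 -0.0001 -0.0011] grasp shift now, tool axes, units [-0.233  0.023  0.313]
TCP shift in tool axes before turn [-0.234  0.022  0.313] after turn [-0.234  0.022  0.313] TCP target [ 0.595  -0.1565  0.0436]
```

View pics/st1.png

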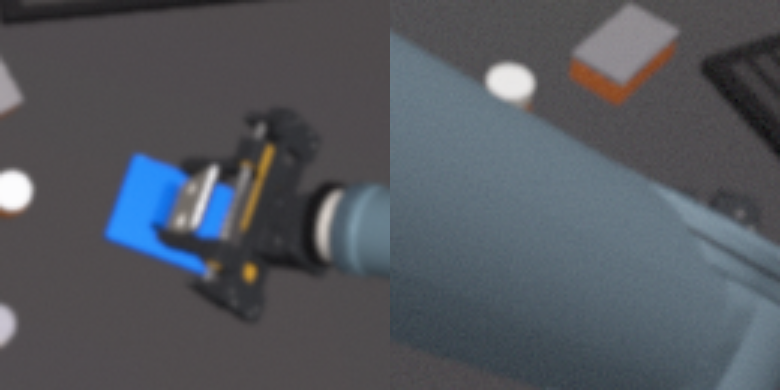

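The plate is in the slot in the top crop at about (200,200), with its white face toward the upper left. The 4 N side force points toward the slot centre, so I'll shift 1.5 mm and lower slowly.

```bash
python3 -m jog '[[0.04,0.02,0.04,0,0,0,0.5],[-0.07,0,0.07,0,0,0,0.5],[-0.07,0,0.07,0,0,0,0.5],[0,0,0,0,0,0,0.5],[0,0,0,0,0,0,0.5]]' ; python3 -m jog '[[-0.05,0,0.05,0,0,0,0.5],[-0.03,0,0.03,0,0,0,0.5],[0,0,0,0,0,0,0.5],[0,0,0,0,0,0,0.5]]';python3 -m jog '[[-0.025,0,0.025,0,0,0,0.5],[0,0,0,0,0,0,0.5],[0,0,0,0,0,0,0.5]]';python3 go.py .590 -.169 .057 -21.8 45
```

```text
clock: 14.03
position: [0.5948, -0.1576, 0.0489]
eef_rot: [-0.214, 0.767, 0.516, 0.317]
contact_force: [2.0, 4.1, -3.0]
width: 0.0597
clock: 14.37
position: [0.595, -0.1574, 0.046]
eef_rot: [-0.214, 0.766, 0.516, 0.317]
contact_force: [2.0, 4.6, -1.5]
width: 0.0592
clock: 14.62
position: [0.595, -0.1574, 0.0452]
eef_rot: [-0.214, 0.766, 0.516, 0.317]
contact_force: [0.7, 4.9, 0.3]
width: 0.0593
pos [ 0.595  -0.1574  0.0452] grasp [ 0.59   -0.1698  0.0586] joints [ 0.99  1.02 -0.63  1.66 -0.35  0.77  0.47] w 0.0593 F [0.7 4.9 0.3]
y az -22.04 y z-comp -0.0008 tilt 44.97
turn units [ 0.0008  0.0001 -0.0011] grasp shift now, tool axes, units [-0.02  -0.011  0.055]
TCP shift in tool axes before turn [-0.019 -0.012  0.055] after turn [-0.019 -0.012  0.055] TCP target [ 0.595  -0.1565  0.0436]
```

```bash
python3 -m jog '[[0.035,0,0.035,0,0,0,0.5],[-0.025,0,0.025,0,0,0,0.5],[0,0,0,0,0,0,0.5],[0,0,0,0,0,0,0.5]]' ; python3 -m jog '[[-0.025,0,0.025,0,0,0,0.5],[0,0,0,0,0,0,0.5],[0,0,0,0,0,0,0.5]]'; python3 -m jog '[[-0.025,0,0.025,0,0,0,0.5],[0,0,0,0,0,0,0.5],[0,0,0,0,0,0,0.5]]';python3 go.py .590 -.169 .057 -21.8 45
```

```text
clock: 14.95
position: [0.5956, -0.157, 0.0438]
eef_rot: [-0.213, 0.767, 0.516, 0.317]
contact_force: [-0.2, 1.3, 0.4]
width: 0.0595
clock: 15.2
position: [0.5959, -0.1566, 0.0437]
eef_rot: [-0.214, 0.766, 0.516, 0.317]
contact_force: [-1.7, 0.4, 6.5]
width: 0.0595
clock: 15.45
position: [0.596, -0.1562, 0.0436]
eef_rot: [-0.214, 0.766, 0.516, 0.318]
contact_force: [-3.2, -0.4, 12.6]
width: 0.0596
pos [ 0.596  -0.1562  0.0436] grasp [ 0.591  -0.1687  0.057 ] joints [ 0.99  1.02 -0.63  1.66 -0.35  0.77  0.47] w 0.0596 F [-3.2 -0.4 12.6]
y az -22.05 y z-comp -0.0004 tilt 45.06
turn units [ 0.0009 -0.0003 -0.0011] grasp shift now, tool axes, units [-0.016 -0.027 -0.015]
TCP shift in tool axes before turn [-0.017 -0.028 -0.015] after turn [-0.017 -0.029 -0.015] TCP target [ 0.595  -0.1565  0.0436]
```

```bash
python3 -m jog '[[0.045,0,-0.045,0,0,0,0.5],[0,0,0,0,0,0,0.5],[0,0,0,0,0,0,0.66],[0,0,0,0,0,0,0.7],[0,0,0,0,0,0,0.8],[0,0,0,0,0,0,1],[0,0,0,0,0,0,1],[0,0,0,0,0,0,1]]' ; python3 -m jog '[[0,0,-0.3,0,0,0,1],[0,0,-0.6,0,0,0,1],[0,0,-0.9,0,0,0,1],[0,0,-0.9,0,0,0,1],[0,0,-0.9,0,0,0,1],[0,0,-0.6,0,0,0,1],[0,0,-0.6,0,0,0,1],[0,0,0,0,0,0,1]]';python3 go.py .591 -.169 .21 -22 45
python3 - <<'E'
from h import *
ims=[]
for n in("top","side"):
    im,d=snapshot(n); u,v=px(n,[.59,-.169,.06])[0].astype(int); ims.append(cv2.resize(im[v-50:v+50,u-50:u+50],(390,390)))
cv2.imwrite("pics/st2.png",np.hstack(ims))
E
```

```text
clock: 16.12
position: [0.5954, -0.1564, 0.0435]
eef_rot: [-0.214, 0.766, 0.516, 0.317]
contact_force: [0.1, 0.2, -0.6]
width: 0.0864
clock: 16.78
position: [0.5577, -0.2552, 0.1479]
eef_rot: [-0.211, 0.768, 0.515, 0.317]
contact_force: [0.8, -0.9, 0.5]
width: 0.0883
pos [ 0.5577 -0.2552  0.1479] grasp [ 0.5525 -0.2676  0.1614] joints [ 1.12  0.88 -0.62  1.57 -0.33  1.03  0.46] w 0.0883 F [ 0.8 -0.9  0.5]
y az -22.33 y z-comp 0.0033 tilt 44.75
turn units [ 0.002   0.0014 -0.0005] grasp shift now, tool axes, units [ 3.645 -0.057  1.332]
TCP shift in tool axes before turn [ 3.647 -0.061  1.332] after turn [ 3.642 -0.046  1.348] TCP target [ 0.596  -0.1565  0.1966]
```

View pics/st2.png

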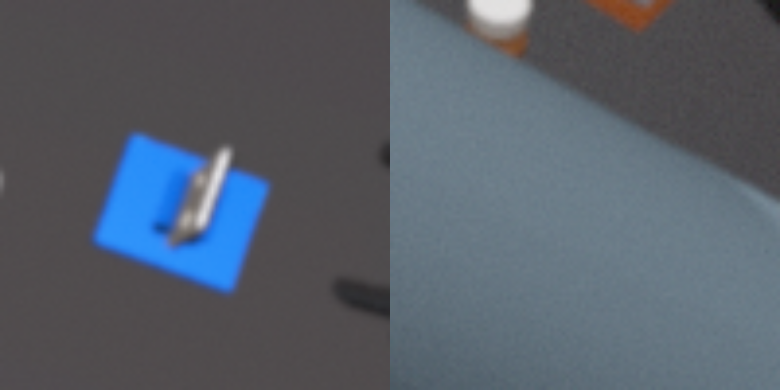

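The plate stands upright in the slot, top crop about (205,195), white side to the left. Now I'll go over it and change tilt to -45°.

```bash
python3 -m jog '[[0.9,0,0,0,0,0,1],[0.8,-0.01,0.3,0.002,0,0,1],[0.7,-0.015,0.4,0,0,0,1],[0.7,-0.01,0.35,0,0,0,1],[0.55,-0.015,0.28,0,0,0,1],[-0.076,0,0,0,-0.0385,0,1],[-0.076,0,0,0,-0.0385,0,1],[-0.076,0,0,0,-0.0385,0,1]]'; python3 -m jog '[[-0.076,0,0,0,-0.0385,0,1],[-0.076,0,0,0,-0.0385,0,1],[-0.076,0,0,0,-0.0385,0,1],[-0.076,0,0,0,-0.0385,0,1],[-0.076,0,0,0,-0.0385,0,1],[-0.076,0,0,0,-0.0385,0,1],[-0.076,0,0,0,-0.0385,0,1],[-0.076,0,0,0,-0.0385,0,1]]';python3 -m jog '[[-0.076,0,0,0,-0.0385,0,1],[-0.076,0,0,0,-0.0385,0,1],[0,0,0,0,0,0,1],[0,0,0,0,0,0,1],[0,0,0,0,0,0,1]]';python3 go.py .591 -.169 .057 -22 -45
python3 - <<'E'
from fit import *
c=np.array([.591,-.169]); a=np.radians(-22); y=np.array([np.cos(a),np.sin(a)]); x=np.array([-y[1],y[0]])
for n in("top","side"):
    im,d=snapshot(n); P=cloud(n,d); L=np.c_[(P[:,:2]-c)@x,(P[:,:2]-c)@y,P[:,2]]
    l=L[(abs(L[:,0])<.02)&(abs(L[:,1])<.045)&(L[:,2]>.05)&(L[:,2]<.11)]
    if len(l)>10: print(n,len(l),np.percentile(l,[2,50,98],axis=0).round(4).tolist()); t=l[l[:,2]>.095]; print(len(t),t.mean(0))
E
```

```text
clock: 17.55
position: [0.5936, -0.1571, 0.1905]
eef_rot: [-0.118, 0.811, 0.548, 0.17]
contact_force: [0.0, 0.3, -0.9]
width: 0.0883
clock: 18.22
position: [0.5878, -0.1717, 0.1913]
eef_rot: [0.152, 0.796, 0.541, -0.226]
contact_force: [-0.4, -0.4, -0.7]
width: 0.088
clock: 18.63
position: [0.5854, -0.1775, 0.1934]
eef_rot: [0.212, 0.765, 0.518, -0.318]
contact_force: [0.2, -0.7, 0.9]
width: 0.0881
pos [ 0.5854 -0.1775  0.1934] grasp [ 0.5905 -0.1651  0.2068] joints [-0.12  0.74 -0.01  1.56  0.69  1.36 -0.84] w 0.0881 F [ 0.2 -0.7  0.9]
y az -21.86 y z-comp -0.005 tilt -45.01
turn units [-0.0006  0.      0.0017] grasp shift now, tool axes, units [3.449 0.089 3.611]
TCP shift in tool axes before turn [3.449 0.09  3.611] after turn [3.45  0.065 3.611] TCP target [ 0.586  -0.1815  0.0436]
top 22 [[0.0021, 0.0048, 0.0736], [0.0042, 0.0187, 0.0968], [0.0051, 0.0291, 0.1041]]
11 [0.00361245 0.01609615 0.10109157]
side 585 [[-0.0066, -0.029, 0.0506], [-0.0047, 0.0009, 0.082], [0.0023, 0.0297, 0.1033]]
168 [-0.00269399  0.00017417  0.10063304]
```

```bash
python3 - <<'E'
from fit import *
c=np.array([.591,-.169]); a=np.radians(-22); y=np.array([np.cos(a),np.sin(a)]); x=np.array([-y[1],y[0]])
im,d=snapshot("side"); P=cloud("side",d); L=np.c_[(P[:,:2]-c)@x,(P[:,:2]-c)@y,P[:,2]]
l=L[(L[:,0]<.002)&(L[:,0]>-.02)&(abs(L[:,1])<.025)&(L[:,2]>.055)&(L[:,2]<.096)]
for _ in range(4):
    A=np.c_[l[:,1],l[:,2]-.057,np.ones(len(l))]; k=np.linalg.lstsq(A,l[:,0],rcond=None)[0]; r=l[:,0]-A@k; l=l[abs(r)<2*r.std()]
print(len(l),"yaw,lean,x0",k.round(4),r.std())
E
python3 -m jog '[[0.5,0.015,0.53,0,0,0.0015,1],[0.6,0.015,0.62,0,0,0,1],[0.6,0.015,0.62,0,0,0,1],[0.6,0.015,0.62,0,0,0,1],[0.55,0.015,0.56,0,0,0,1],[0.4,0.015,0.41,0,0,0,1],[0.2,0,0.21,0,0,0,1],[0,0,0,0,0,0,1]]';python3 -m jog '[[0,0,0,0,0,0,1],[0,0,0,0,0,0,1]]'>/dev/null; python3 go.py .591 -.169 .057 -22 -45
```

```text
257 yaw,lean,x0 [-0.0025  0.0043 -0.0047] 0.0006615279705789259
clock: 19.45
position: [0.5856, -0.1813, 0.0433]
eef_rot: [0.213, 0.766, 0.516, -0.319]
contact_force: [-1.3, 0.3, 0.5]
width: 0.0879
pos [ 0.5876 -0.1808  0.0458] grasp [ 0.5927 -0.1683  0.0592] joints [-0.12  0.96  0.01  1.56  0.73  1.19 -0.98] w 0.0883 F [-0.3 -0.2  0.6]
y az -22.04 y z-comp 0.0003 tilt -45.08
turn units [-0.0001  0.0004 -0.0002] grasp shift now, tool axes, units [ 0.022 -0.042  0.083]
TCP shift in tool axes before turn [ 0.023 -0.042  0.083] after turn [ 0.023 -0.042  0.083] TCP target [ 0.586  -0.1815  0.0436]
```

```bash
python3 -m jog '[[0.022,-0.042,0.083,0,0,0,1],[0,0,0,0,0,0,1],[0,0,0,0,0,0,0.8],[0,0,0,0,0,0,0.7],[0,0,0,0,0,0,0.6],[0,0,0,0,0,0,0.6],[0,0,0,0,0,0,0.6],[0,0,0,0,0,0,0.6]]' 8;python3 go.py .591 -.169 .057 -22 -45; python3 -m jog '[[0,0,0,0,0,0,0.5],[0,0,0,0,0,0,0.5],[0,0,0,0,0,0,0.5],[0,0,0,0,0,0,0.5]]' 25; python3 go.py .591 -.169 .057 -22 -45
```

```text
clock: 20.28
position: [0.5852, -0.1811, 0.0422]
eef_rot: [0.214, 0.765, 0.517, -0.319]
contact_force: [0.2, -0.3, 0.7]
width: 0.0596
pos [ 0.5852 -0.1811  0.0422] grasp [ 0.5903 -0.1686  0.0556] joints [-0.12  0.96  0.01  1.56  0.73  1.18 -0.99] w 0.0596 F [ 0.2 -0.3  0.7]
y az -21.99 y z-comp -0.0018 tilt -45.14
turn units [-0.0004  0.0008  0.0004] grasp shift now, tool axes, units [-0.037  0.028 -0.031]
TCP shift in tool axes before turn [-0.035  0.029 -0.031] after turn [-0.035  0.029 -0.031] TCP target [ 0.586  -0.1815  0.0436]
clock: 20.62
position: [0.5852, -0.181, 0.0421]
eef_rot: [0.214, 0.765, 0.517, -0.319]
contact_force: [0.0, 0.8, 1.0]
width: 0.0594
pos [ 0.5852 -0.181   0.0421] grasp [ 0.5903 -0.1686  0.0555] joints [-0.12  0.96  0.01  1.56  0.73  1.18 -0.99] w 0.0594 F [0.  0.8 1. ]
y az -21.99 y z-comp -0.0018 tilt -45.13
turn units [-0.0003  0.0007  0.0004] grasp shift now, tool axes, units [-0.038  0.028 -0.031]
TCP shift in tool axes before turn [-0.036  0.029 -0.031] after turn [-0.036  0.029 -0.031] TCP target [ 0.586  -0.1815  0.0436]
```

```bash
python3 -m jog '[[-0.1,0,-0.1,0,0,0,0.5],[-0.2,0,-0.2,0,0,0,0.5],[-0.3,0,-0.3,0,0,0,0.5],[-0.4,0,-0.4,0,0,0,0.5],[-0.5,0,-0.5,0,0,0,0.5],[-0.6,0,-0.6,0,0,0,0.5],[-0.6,0,-0.6,0,0,0,0.5],[-0.6,0,-0.6,0,0,0,0.5]]'; python3 -m jog '[[-0.5,0,-0.5,0,0,0,0.5],[0.076,0,0,0,0.0385,0,0.5],[0.076,0,0,0,0.0385,0,0.5],[0.076,0,0,0,0.0385,0,0.5],[0.076,0,0,0,0.0385,0,0.5],[0.076,0,0,0,0.0385,0,0.5],[0.076,0,0,0,0.0385,0,0.5],[0.076,0,0,0,0.0385,0,0.5]]';python3 -m jog '[[0.076,0,0,0,0.0385,0,0.5],[0.076,0,0,0,0.0385,0,0.5],[0.076,0,0,0,0.0385,0,0.5],[0.076,0,0,0,0.0385,0,0.5],[0.076,0,0,0,0.0385,0,0.5],[0.076,0,0,0,0.0385,0,0.5],[0,0,0,0,0,0,0.5],[0,0,0,0,0,0,0.5]]';python3 go.py .5345 .2310 .12 16.1 45
```

```text
clock: 21.28
position: [0.5853, -0.1809, 0.1845]
eef_rot: [0.214, 0.766, 0.517, -0.318]
contact_force: [0.7, -0.1, -1.1]
width: 0.0594
clock: 21.95
position: [0.5914, -0.168, 0.1996]
eef_rot: [-0.017, 0.828, 0.559, 0.027]
contact_force: [-1.3, -0.9, -1.6]
width: 0.0595
clock: 22.62
position: [0.5944, -0.1582, 0.2007]
eef_rot: [-0.214, 0.768, 0.515, 0.315]
contact_force: [0.7, 0.3, -0.8]
width: 0.0594
pos [ 0.5944 -0.1582  0.2007] grasp [ 0.5894 -0.1706  0.2142] joints [ 1.    0.76 -0.64  1.66 -0.43  0.97  0.37] w 0.0594 F [ 0.7  0.3 -0.8]
y az -22.16 y z-comp -0.0039 tilt 44.8
turn units [ 0.1492  0.0007 -0.1514] grasp shift now, tool axes, units [ 6.077 -6.731 10.496]
TCP shift in tool axes before turn [ 6.01  -7.007 10.429] after turn [ 7.303  1.68  11.74 ] TCP target [0.5308 0.2439 0.1066]
```

```bash
python3 -m jog '[[0.544,-0.169,0.585,0.0093,0,-0.0095,0.5],[0.544,-0.169,0.585,0.0093,0,-0.0095,0.5],[0.544,-0.169,0.585,0.0093,0,-0.0095,0.5],[0.544,-0.169,0.585,0.0093,0,-0.0095,0.5],[0.544,-0.169,0.585,0.0093,0,-0.0095,0.5],[0.544,-0.169,0.585,0.0093,0,-0.0095,0.5],[0.544,-0.169,0.585,0.0093,0,-0.0095,0.5],[0.544,-0.169,0.585,0.0093,0,-0.0095,0.5]]';python3 -m jog '[[0.544,-0.169,0.585,0.0093,0,-0.0095,0.5],[0.544,-0.169,0.585,0.0093,0,-0.0095,0.5],[0.544,-0.169,0.585,0.0093,0,-0.0095,0.5],[0.544,-0.169,0.585,0.0093,0,-0.0095,0.5],[0.544,-0.169,0.585,0.0093,0,-0.0095,0.5],[0.544,-0.169,0.585,0.0093,0,-0.0095,0.5],[0.544,-0.169,0.585,0.0093,0,-0.0095,0.5],[0.544,-0.169,0.585,0.0093,0,-0.0095,0.5]]';python3 -m jog '[[0,0,0,0,0,0,0.5],[0,0,0,0,0,0,0.5],[0,0,0,0,0,0,0.5]]'>/dev/null;python3 go.py .5345 .2310 .12 16.1 45
```

```text
clock: 23.28
position: [0.6013, 0.0424, 0.1964]
eef_rot: [-0.261, 0.667, 0.641, 0.276]
contact_force: [0.0, 0.8, -0.5]
width: 0.0593
clock: 23.95
position: [0.5417, 0.2281, 0.189]
eef_rot: [-0.302, 0.551, 0.743, 0.229]
contact_force: [-0.1, 0.1, -0.8]
width: 0.0595
pos [0.5427 0.2256 0.1882] grasp [0.5464 0.2128 0.2017] joints [ 0.46  0.8  -0.79  1.72 -0.31  0.91  0.32] w 0.0593 F [-0.2 -0.6 -1.8]
y az 16.43 y z-comp 0.0066 tilt 44.68
turn units [0.0002 0.0018 0.0028] grasp shift now, tool axes, units [-1.421 -0.227  2.425]
TCP shift in tool axes before turn [-1.418 -0.227  2.425] after turn [-1.433 -0.213  2.417] TCP target [0.5308 0.2439 0.1066]
```

```bash
python3 -m jog '[[-0.28,-0.045,0.48,0,0.0018,0.0028,0.5],[-0.28,-0.045,0.48,0,0,0,0.5],[-0.28,-0.045,0.48,0,0,0,0.5],[-0.28,-0.045,0.48,0,0,0,0.5],[-0.28,-0.045,0.48,0,0,0,0.5],[0,0,0,0,0,0,0.5],[0,0,0,0,0,0,0.5],[0,0,0,0,0,0,0.5]]';python3 go.py .5345 .2310 .085 16.1 45
python3 - <<'E'
from fit import *
ims=[]; c=np.array([.5349,.2296]); a=np.radians(196.1); y=np.array([np.cos(a),np.sin(a)]); x=np.array([y[1],-y[0]])
for n in("top","side"):
    im,d=snapshot(n); u,v=px(n,[.535,.23,.1])[0].astype(int); ims.append(cv2.resize(im[v-50:v+50,u-50:u+50],(390,390)))
    for t in trace(n,"plate")[:2]:
        Q=cloud(n,d,t["pixels"]); Q=Q[(np.hypot(*(Q[:,:2]-c).T)<.07)&(Q[:,2]>.1)&(Q[:,2]<.15)]; l=np.c_[(Q[:,:2]-c)@x,(Q[:,:2]-c)@y,Q[:,2]]
        for _ in range(4):
            A=np.c_[l[:,:2],np.ones(len(l))]; k=np.linalg.lstsq(A,l[:,2],rcond=None)[0]; r=l[:,2]-A@k; l=l[abs(r)<2.5*r.std()]
        print(n,round(t["score"],2),len(l),"slope x,y,z0",k.round(4),"std",r.std().round(4),"range",np.percentile(l,[1,99],axis=0).round(4).tolist(),rect(Q,k[2]-.01,k[2]+.01,c,.08))
    for q in("big_hole","small_hole"): print(n,q,[(round(r["score"],2),(w(n,r["at"])).round(4).tolist()) for r in spot_point(n,q)][:2])
cv2.imwrite("pics/p1.png",np.hstack(ims))
E
```

```text
clock: 24.87
position: [0.5313, 0.243, 0.1077]
eef_rot: [-0.306, 0.556, 0.737, 0.231]
contact_force: [0.1, 0.5, -1.1]
width: 0.0592
pos [0.5313 0.243  0.1077] grasp [0.535  0.2301 0.1211] joints [ 0.42  0.92 -0.76  1.76 -0.29  0.77  0.36] w 0.0592 F [ 0.1  0.5 -1.1]
y az 15.88 y z-comp -0.0002 tilt 45.16
turn units [ 0.0008 -0.0009 -0.0009] grasp shift now, tool axes, units [-0.83  -0.007  0.874]
TCP shift in tool axes before turn [-0.832 -0.008  0.874] after turn [-0.83  -0.008  0.876] TCP target [0.5308 0.2439 0.0716]
top big_hole [(0.71, [0.5202, 0.227, 0.1172])]
top small_hole [(0.96, [0.5518, 0.236, 0.1184]), (0.74, [0.5218, 0.2282, 0.0553])]
side big_hole [(0.59, [0.5926, -0.1677, 0.0116]), (0.45, [0.5201, 0.2241, 0.1193])]
side small_hole [(0.48, [0.5503, 0.2344, 0.1204])]
```

View pics/p1.png

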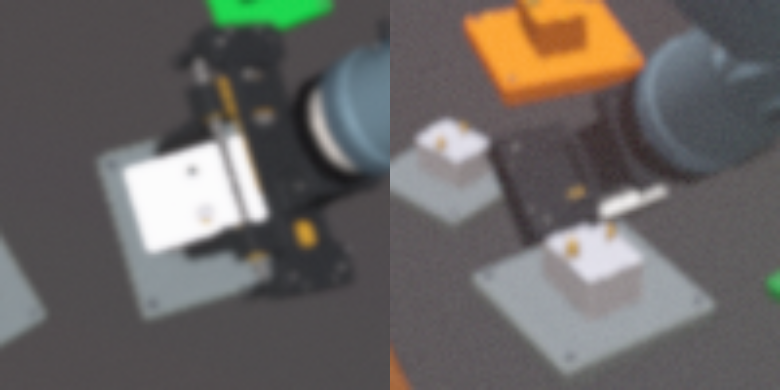

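The white face is up, the big hole (top crop ~(205,213)) is on the near side, and both pins are visible below it (side crop (573,248), (610,231)). Lowering in small steps while watching the force.

```bash
python3 -m jog '[[-0.2,0,0.21,0.0008,-0.001,-0.001,0.5],[-0.2,0,0.21,0,0,0,0.5],[-0.2,0,0.21,0,0,0,0.5],[-0.12,0,0.13,0,0,0,0.5],[-0.1,0,0.1,0,0,0,0.5],[0,0,0,0,0,0,0.5],[0,0,0,0,0,0,0.5],[0,0,0,0,0,0,0.5]]';python3 go.py .5345 .2310 .075 16.1 45
python3 - <<'E'
from fit import *
c=np.array([.5349,.2296]); a=np.radians(196.1); y=np.array([np.cos(a),np.sin(a)]); x=np.array([y[1],-y[0]])
im,d=snapshot("top"); Q=cloud("top",d,(im.min(2)>190)); Q=Q[(np.hypot(*(Q[:,:2]-c).T)<.07)&(Q[:,2]>.075)&(Q[:,2]<.105)]; l=np.c_[(Q[:,:2]-c)@x,(Q[:,:2]-c)@y,Q[:,2]]
for _ in range(4):
    A=np.c_[l[:,:2],np.ones(len(l))]; k=np.linalg.lstsq(A,l[:,2],rcond=None)[0]; r=l[:,2]-A@k; l=l[abs(r)<2.5*r.std()]
print(len(l),"slope x,y,z0",k.round(4),"std",r.std().round(4),"range",np.percentile(l,[1,99],axis=0).round(4).tolist())
E
```

```text
clock: 25.93
position: [0.5301, 0.2445, 0.0714]
eef_rot: [-0.307, 0.555, 0.738, 0.23]
contact_force: [-0.1, -0.9, -1.3]
width: 0.0593
pos [0.5301 0.2445 0.0714] grasp [0.5338 0.2316 0.0848] joints [ 0.41  0.98 -0.74  1.76 -0.27  0.73  0.39] w 0.0593 F [-0.1 -0.9 -1.3]
y az 16.17 y z-comp -0.0008 tilt 45.06
turn units [-0.0005 -0.0003  0.0001] grasp shift now, tool axes, units [-0.248  0.017  0.213]
TCP shift in tool axes before turn [-0.248  0.018  0.213] after turn [-0.248  0.018  0.213] TCP target [0.5308 0.2439 0.0616]
525 slope x,y,z0 [0.0044 0.01   0.0875] std 0.0023 range [[-0.0373, -0.0293, 0.0826], [0.0445, 0.0297, 0.0925]]
```

```bash
python3 -m jog '[[-0.08,0.017,0.06,0,0,0,0.5],[-0.08,0,0.07,0,0,0,0.5],[-0.08,0,0.08,0,0,0,0.5],[0,0,0,0,0,0,0.5],[0,0,0,0,0,0,0.5]]'; python3 go.py .5345 .2310 .064 16.1 45; python3 -m jog '[[-0.035,0,0.035,0,0,0,0.5],[-0.035,0,0.035,0,0,0,0.5],[0,0,0,0,0,0,0.5],[0,0,0,0,0,0,0.5]]';  python3 go.py .5345 .2310 .064 16.1 45
```

```text
clock: 26.4
position: [0.5304, 0.2438, 0.0613]
eef_rot: [-0.307, 0.555, 0.738, 0.23]
contact_force: [-0.4, -0.3, -0.4]
width: 0.0595
pos [0.5304 0.2438 0.0613] grasp [0.5341 0.2309 0.0747] joints [ 0.41  1.   -0.73  1.76 -0.26  0.72  0.39] w 0.0595 F [-0.4 -0.3 -0.4]
y az 16.16 y z-comp -0.0017 tilt 45.05
turn units [-0.0006 -0.0003 -0.0001] grasp shift now, tool axes, units [-0.253  0.013  0.253]
TCP shift in tool axes before turn [-0.253  0.014  0.253] after turn [-0.253  0.014  0.253] TCP target [0.5308 0.2439 0.0506]
clock: 26.73
position: [0.5305, 0.2438, 0.0585]
eef_rot: [-0.307, 0.555, 0.738, 0.23]
contact_force: [0.4, -0.3, -0.8]
width: 0.0598
pos [0.5305 0.2438 0.0585] grasp [0.5343 0.2309 0.072 ] joints [ 0.4   1.   -0.73  1.75 -0.26  0.71  0.4 ] w 0.0598 F [ 0.4 -0.3 -0.8]
y az 16.17 y z-comp -0.0013 tilt 45.05
turn units [-0.0005 -0.0003 -0.    ] grasp shift now, tool axes, units [-0.187  0.008  0.188]
TCP shift in tool axes before turn [-0.188  0.009  0.188] after turn [-0.188  0.009  0.188] TCP target [0.5308 0.2439 0.0506]
```

```bash
python3 -m jog '[[-0.035,0.008,0.035,0,0,0,0.5],[-0.035,0,0.035,0,0,0,0.5],[0,0,0,0,0,0,0.5],[0,0,0,0,0,0,0.5]]';python3 -m jog '[[-0.035,0,0.035,0,0,0,0.5],[-0.02,0,0.02,0,0,0,0.5],[0,0,0,0,0,0,0.5],[0,0,0,0,0,0,0.5]]';  python3 go.py .5345 .2310 .064 16.1 45
```

```text
clock: 27.07
position: [0.5307, 0.2439, 0.0555]
eef_rot: [-0.307, 0.555, 0.738, 0.23]
contact_force: [-0.6, -0.3, -0.8]
width: 0.0593
clock: 27.4
position: [0.5308, 0.2439, 0.0533]
eef_rot: [-0.307, 0.555, 0.738, 0.23]
contact_force: [0.1, -0.9, -1.2]
width: 0.0591
pos [0.5308 0.2439 0.0533] grasp [0.5345 0.231  0.0667] joints [ 0.4   1.01 -0.73  1.75 -0.26  0.71  0.4 ] w 0.0591 F [ 0.1 -0.9 -1.2]
y az 16.17 y z-comp -0.0012 tilt 45.05
turn units [-0.0005 -0.0003 -0.    ] grasp shift now, tool axes, units [-0.063 -0.     0.063]
TCP shift in tool axes before turn [-0.064  0.001  0.063] after turn [-0.064  0.001  0.063] TCP target [0.5308 0.2439 0.0506]
```

Pins entered with no side force. Last 2.7 mm in sub-millimetre steps.

```bash
python3 -m jog '[[-0.02,0,0.02,0,0,0,0.5],[-0.012,0,0.012,0,0,0,0.5],[0,0,0,0,0,0,0.5],[0,0,0,0,0,0,0.5]]';python3 -m jog '[[-0.015,0,0.015,0,0,0,0.5],[0,0,0,0,0,0,0.5],[0,0,0,0,0,0,0.5]]'; python3 -m jog '[[-0.012,0,0.012,0,0,0,0.5],[0,0,0,0,0,0,0.5],[0,0,0,0,0,0,0.5]]'; python3 go.py .5345 .2310 .064 16.1 45
```

```text
clock: 27.73
position: [0.5308, 0.2439, 0.0519]
eef_rot: [-0.307, 0.555, 0.738, 0.23]
contact_force: [0.5, 0.7, -0.9]
width: 0.0595
clock: 27.98
position: [0.5308, 0.2439, 0.0514]
eef_rot: [-0.307, 0.555, 0.738, 0.23]
contact_force: [-0.1, -0.5, -0.5]
width: 0.0595
clock: 28.23
position: [0.5308, 0.244, 0.0512]
eef_rot: [-0.307, 0.555, 0.738, 0.23]
contact_force: [-0.9, -1.8, 4.1]
width: 0.0592
pos [0.5308 0.244  0.0512] grasp [0.5346 0.231  0.0646] joints [ 0.4   1.01 -0.73  1.75 -0.26  0.71  0.4 ] w 0.0592 F [-0.9 -1.8  4.1]
y az 16.18 y z-comp -0.001 tilt 45.06
turn units [-0.0005 -0.0004  0.0001] grasp shift now, tool axes, units [-0.014 -0.003  0.013]
TCP shift in tool axes before turn [-0.015 -0.002  0.013] after turn [-0.015 -0.002  0.013] TCP target [0.5308 0.2439 0.0506]
```

```bash
python3 -m jog '[[0,0,0,0,0,0,0.5],[0,0,0,0,0,0,0.5],[0,0,0,0,0,0,0.66],[0,0,0,0,0,0,0.68],[0,0,0,0,0,0,0.72],[0,0,0,0,0,0,0.85],[0,0,0,0,0,0,1],[0,0,0,0,0,0,1]]' 5; python3 -m jog '[[0,0,0,0,0,0,1],[0,0,0,0,0,0,1],[0,0,-0.2,0,0,0,1],[0,0,-0.5,0,0,0,1],[0,0,-0.8,0,0,0,1],[0,0,-1,0,0,0,1],[0,0,-1,0,0,0,1],[0,0,-1,0,0,0,1]]'; python3 -m jog '[[0,0,-1,0,0,0,1],[0,0,-1,0,0,0,1],[0,0,-1,0,0,0,1],[0,0,0,0,0,0,1],[0,0,0,0,0,0,1]]'
python3 - <<'E'
from fit import *
ims=[]; c=np.array([.5349,.2296]); a=np.radians(196.1); y=np.array([np.cos(a),np.sin(a)]); x=np.array([y[1],-y[0]])
for n in("top","side"):
    im,d=snapshot(n); u,v=px(n,[.535,.23,.06])[0].astype(int); ims.append(cv2.resize(im[v-40:v+40,u-40:u+40],(390,390)))
    Q=cloud(n,d); Q=Q[(np.hypot(*(Q[:,:2]-c).T)<.07)&(Q[:,2]>.058)&(Q[:,2]<.08)]; l=np.c_[(Q[:,:2]-c)@x,(Q[:,:2]-c)@y,Q[:,2]]
    print(n,rect(Q,.058,.08,c,.07))
    for _ in range(4):
        A=np.c_[l[:,:2],np.ones(len(l))]; k=np.linalg.lstsq(A,l[:,2],rcond=None)[0]; r=l[:,2]-A@k; l=l[abs(r)<2.5*r.std()]
    print(len(l),"slope x,y,z0",k.round(4),"std",r.std().round(4))
    for q in("big_hole","small_hole","big_pin","small_pin","white_face"): print(n,q,[(round(r["score"],2),w(n,r["at"]).round(4).tolist()) for r in spot_point(n,q) if np.hypot(*(w(n,r["at"])[:2]-c))<.06])
cv2.imwrite("pics/p2.png",np.hstack(ims))
E
```

```text
clock: 28.9
position: [0.5307, 0.2439, 0.0506]
eef_rot: [-0.307, 0.555, 0.738, 0.23]
contact_force: [0.2, 0.2, -0.1]
width: 0.0815
clock: 29.57
position: [0.5576, 0.1509, 0.1474]
eef_rot: [-0.307, 0.555, 0.738, 0.23]
contact_force: [0.6, 0.5, -0.8]
width: 0.0883
clock: 29.98
position: [0.5764, 0.0896, 0.2106]
eef_rot: [-0.305, 0.556, 0.738, 0.23]
contact_force: [0.5, 0.3, -0.3]
width: 0.0881
top (664, array([0.5351, 0.2292]), (535.4, 229.4), (61.0, 89.9), 16.03)
648 slope x,y,z0 [-0.0017  0.009   0.0671] std 0.0025
top big_hole [(0.7, [0.5186, 0.2293, 0.064])]
top small_hole [(0.78, [0.5541, 0.235, 0.0659])]
top big_pin [(0.83, [0.523, 0.2269, 0.0604])]
top small_pin [(0.69, [0.5508, 0.2305, 0.0568])]
top white_face [(0.96, [0.5377, 0.233, 0.0719])]
side (511, array([0.5344, 0.2228]), (534.9, 227.8), (61.7, 94.0), 16.11)
453 slope x,y,z0 [-0.0049 -0.0105  0.0676] std 0.0013
side big_hole [(0.6, [0.5236, 0.2253, 0.0653])]
side small_hole [(0.74, [0.5493, 0.2347, 0.0632])]
side big_pin [(0.67, [0.5158, 0.2232, 0.0644])]
side small_pin [(0.94, [0.5529, 0.2365, 0.0645])]
side white_face [(0.92, [0.5328, 0.2282, 0.0679]), (0.3, [0.548, 0.2361, 0.0663])]
```

View pics/p2.png

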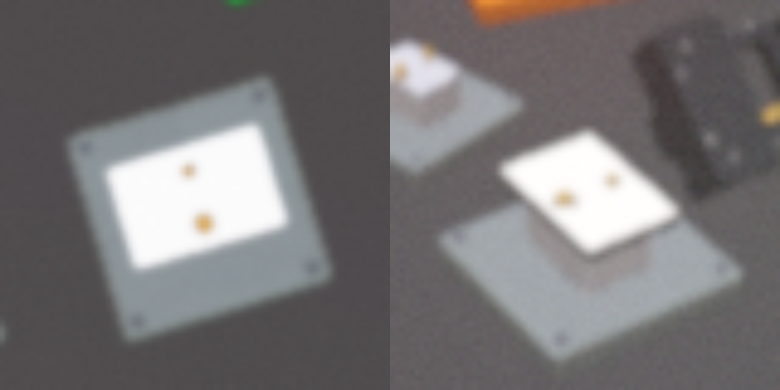

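```bash
python3 -c "from plant import finish_job; print(finish_job())"
```

```text
the job is handed in; nothing more can be done
None
```

The plate is back on the large grey stage with its white face up, on the same two pins, and the job is handed in. No verdict was reported. I gripped it across its 60 mm width and turned it 90° into the blue stand. I then regripped from the other tilt, turned it another 90° and lowered it onto the pins.

**Last checks**
- **Touchdown:** about 4 N was measured at touchdown, and no side force showed as the pins entered the holes. The highest contact force I saw anywhere was about 13 N, on the stand's floor.
- **Position:** in the top camera the plate outline is centred at (535.4, 229.4) mm and turned 16.0°. At the start it was (535.5, 229.8) mm and 16.1°.
- **Height and flatness:** the upper face reads about 67–68 mm high, close to the 68 mm for a seated plate. Slopes are 0.01 rad or less, and both pins show through their holes, big on big.
- **Gripper and time:** the gripper is open and clear of everything, at about 30 s of the 67 s allowed. My path stayed well above the loupe, jar and slide box, but I did not measure their positions again at the end.

**Disagreement:** single network readings of the holes and pins scattered by up to about 8 mm between the two cameras. I went by the outline and depth fits instead. The network also failed to outline the plate while it was held white side up.

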